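Find the stamped archive box and push it to the dispatch line

ROBOT

A 6-joint arm with a two-finger parallel gripper is mounted at the origin on the work surface. World frame = base frame: x ahead of the robot, y to its left, z up, the work surface at z = 0. Lengths are in mm, angles in rad, forces in N, time in s.
With the tool pointing down it reaches from about 300 to 775 mm from the base axis. Payload 14.6 kg.
Tool frame: the origin (TCP) lies between the finger pads; the fingertips stand 19 mm ahead of it and the grasp point (between the pads) is the TCP; z points along the fingers, y is the line along which they close (so a half turn about z gives the same grasp; the last joint's range is limited). The gripper opens to 94 mm and grips with 3 to 60 N. Pads are 16 mm wide; open, the fingers measure 119 mm over their backs; the gripper's body (75 mm by 177 mm) begins 78 mm behind the grasp point.
Start: joints at [1.09, 0.3, 1.521, -0, 1.321, -0.067], TCP at [221.147, 503.571, 224.446] pointing down, gripper open.
Joint ranges: [-3.03, 3.03], [-0.79, 2.21], [0.23, 2.52], [-1.04, 4.18], [0, 3.07], [-2.55, 2.55]. Speed limits (rad/s): [2.22, 2.22, 2.57, 3.14, 3.14, 3.14].

INTERFACE

Orientations are given as [roll, pitch, yaw] about the fixed x, y, z axes, in that order (R = Rz(yaw) Ry(pitch) Rx(roll)).
In Python, from cell import monitor, imaging, job, find_in, trace gives the robot as it stands. The module is installed in compiled form; this text tells all that it offers.
- The arm moves only by the tool arm_command, never from a script. Its argument "steps" is a list of rows, each a list of 5 numbers: the opening, from 0 (shut) to 1 (fully open), then the shift along the tool's x, y, z in mm, then the turn about the tool's z in degrees. In form: [[gripper, dx, dy, dz, turn], ...]. A call has 1 to 20 rows; each row is the pose to reach, as a shift and turn from the pose commanded when the call began, along the tool's axes at that moment; what a row does not reach only later rows make up. A row lasts 1/8 s, in which the tool goes at most 62.5 mm and 10.7 degrees, less where a joint would pass 70% of its speed; a pose out of reach is approached as far as the arm can. A call with a gripper value outside its range is refused whole. The fingers move at their own pace and stop on an object; "force" is the grip in N (left out, the last holds). Time passes only in rows, so rows that repeat a pose let the fingers close. It gives the time, the measured TCP pose, the force, the opening and the grip force at its end, in the units of the state.
- monitor.read_state(): the state, without advancing time (a new reading comes with each control period).
- imaging.camera(name): name is "scene" or "top"; returns a dict with "img" (420x560x3 uint8, red, green, blue), "mtx" (3x3 intrinsics, pixels), "D" ([k1, k2, p1, p2, k3] as OpenCV has them; the pictures are not rectified), "view" (4x4, takes a point from world to camera coordinates). Camera axes: x right, y down, z forward; pixel columns grow to the right and rows downward; lengths in mm; the calibration is good to about 2 mm. A picture is of the moment at which its call begins. There is no depth.
- job.sign_off(): hands the job in; it is judged then, once.
Trained networks look in a picture, given as the dict that the camera call returned (one of the last four; its "shot" number tells which), for a name from the list of things; names that differ only in an ending like _2 or _b are one class to them, and where a whole thing is asked for, a point or a joint stands for the part that bears it (a point fixed in the world has none). Each returns a list of dicts, best first, with "p" (0 to 1); they miss things now and then, are a little off and sometimes report something else, mostly with a low value. They report only what shows in the picture. A call takes as long as a camera call. They do not tell look-alikes from the thing itself.
- find_in(picture, target): "rect" ([centre column, centre row, width, height] in pixels, round what is visible of it).
- trace(picture, target): "region" (420x560 bool, what is visible of it) and "rect" ([centre column, centre row, width, height] in pixels, round what is visible of it).
The state is a dict: "clock": time; "joints": joint angles; "qd": joint speeds; "effort": joint torques, N m; "eef_pos": TCP position; "eef_rot": TCP orientation; "wrist_force": force on the tool from outside, world axes, zero at the start; "moment": the same for the moment, N m; "finger_gap": finger opening in mm; "finger_force": force on a finger pad.
Only numpy, scipy, OpenCV 4.12 (cv2) and the standard library are available. Lean on these libraries where they do the work, as an engineer would, in place of code of your own. Each camera call takes 0.05 s, during which the arm holds its last target. There are 200 camera calls.

TASK

Two identical grey archive boxes stand on the light table, one on each side of the green dispatch line; one has a round red stamp underneath. Using only pushes of the fingertips, tip each box over towards the robot onto its labelled front so that its underside can be seen, then push the stamped one, still lying on its front, sideways until its middle is over the green line. Leave the other box lying on its front clear of the line; never grip or lift a box, and do not disturb the other things on the table.

Things in the scene. Friction and masses are not known exactly. Their poses are not given: they have to be found in the camera images.
- box_stamped: closed grey archive box, steel corners, upright at the start: 92 mm deep (x), 130 wide (y), 150 tall (z), 0.35 to 0.6 kg, evenly filled, too big to grip. Its pale underside bears the round red stamp, 72 mm across, hidden while it stands. Origin: centre of underside; z up out of its lid, -x out of its front with the label holder (facing the robot at the start, within 0.25 rad).
- box_plain: closed grey archive box, steel corners, upright at the start: 92 mm deep (x), 130 wide (y), 150 tall (z), 0.35 to 0.6 kg, evenly filled, too big to grip. Its pale underside is blank. From outside it looks the same as the other one. Origin: centre of underside; z up out of its lid, -x out of its front with the label holder (facing the robot at the start, within 0.25 rad).
- box_stamped_mid (a point): centre of the stamped box, 75 mm along z from its origin. Pushed towards its front 135 mm up, by fingers that rise with it, a box tips over its lower front edge and past about 32 degrees falls onto its front; pushed lower, or by fingers that stay level, it may slide instead. It then lies 150 mm long, 130 wide, 92 high, x axis up, underside facing away from the robot. Sliding takes 2 to 7 N
- box_plain_mid (a point): centre of the plain box, 75 mm along z from its origin; this box tips and slides like the other one
- line: the dispatch line: a straight green tape stripe stuck flat on the table between the two boxes, 400 mm long (its x axis, running away from the robot within 0.1 rad) and 25 mm wide (y); origin at its middle, on the table top (height 0). Nothing to bump into.
- jar: bystander, loose: closed glass jar, 56 mm across, 75 mm tall; origin at the centre of its underside. Must stay where it is.
- weight: bystander, loose: brass cylinder weight, 40 mm across, 45 mm tall; origin at the centre of its underside. Must stay where it is.
- brush: bystander, loose: brush lying flat, 200 mm long; origin at the middle of its length. Must stay where it is.
- tape: bystander, loose: roll of paper tape lying flat, 80 mm across, 24 mm tall; origin at the centre of its underside. Must stay where it is.
- cup: bystander, loose: open blue ceramic cup, 72 mm across, 85 mm tall; origin at the centre of its underside. Must stay where it is.
- folder: bystander, loose: white bone folder, a flat strip 140 x 22 x 6 mm; origin at the centre of its underside. Must stay where it is.
- loupe: bystander, loose: black loupe, 40 mm across, 30 mm tall; origin at the centre of its underside. Must stay where it is.
Not all that is in view belongs to the job. What is shaped like the box_stamped but orange is not meant.

How it is judged (in metres and radians):
On the way, in this order (a step that is already met when the one before it is completed fails the run):
1. one of the boxes has been tipped over and lies on its front (((angle between box_stamped's own x axis and vertical below 0.12 rad and height (world z) of box_stamped_mid below 0.056 m) or (angle between box_plain's own x axis and vertical below 0.12 rad and height (world z) of box_plain_mid below 0.056 m))), for 0.2 s.
2. both boxes have been tipped over and lie on their fronts (angle between each of box_stamped, box_plain's own x axis and vertical below 0.12 rad and height (world z) of each of box_stamped_mid, box_plain_mid below 0.056 m), for 0.2 s.
3. the stamped box lies with its middle over the dispatch line (all of step 2 and y of box_stamped_mid in the frame of line between -0.02 and 0.02 m and x of box_stamped_mid in the frame of line between -0.15 and 0.15 m), for 0.2 s.
At the end, for the whole second after the job is handed in: Both boxes lie at rest on their fronts (within 0.12 rad); the centre of the stamped one is within 20 mm of the middle of the line's width and within 150 mm of the middle of its length; the centre of the plain one is more than 85 mm from the line (all of step 3 and (y of box_plain_mid in the frame of line above 0.085 m or y of box_plain_mid in the frame of line below -0.085 m) and linear speed of each of box_stamped, box_plain below 0.02 m/s and angular speed of each of box_stamped, box_plain below 0.1 rad/s); the robot touches nothing.
It fails at once if a box was lifted or carried ((height (world z) of box_stamped_mid above 0.115 m or (angle between box_stamped's own z axis and vertical below 0.1 rad and height (world z) of box_stamped above 0.015 m) or (angle between box_stamped's own x axis and vertical below 0.15 rad and height (world z) of box_stamped_mid above 0.071 m)) or (height (world z) of box_plain_mid above 0.115 m or (angle between box_plain's own z axis and vertical below 0.1 rad and height (world z) of box_plain above 0.015 m) or (angle between box_plain's own x axis and vertical below 0.15 rad and height (world z) of box_plain_mid above 0.071 m))).
It fails at once if the plain box was pushed onto the line (y of box_plain_mid in the frame of line between -0.07 and 0.07 m).
It fails at once if a bystander was disturbed (moved more than 30 mm) (distance of any of jar, weight, brush, tape, cup, folder, loupe from where it was at the start of the episode above 0.03 m).
It also fails if it takes over 72 s, if anything falls off the work surface, if the arm or the gripper's body presses on something with over 40 N, if the wrist force passes 120 N, or if a joint passes its speed limit or range.

## Working session

There is one attempt and no reset: what is moved stays moved. The work goes in short steps, Python scripts to look and compute and a tool call to move; the robot and the scene stay as the last step left them, time stands still between calls to the robot, and variables do not carry over. Pictures are saved under pics/ and viewed, at most 10 in all, crops included, and the job is handed in when it is done.

Besides the shell and the picture viewer there is one more tool, called after ">>>" by a JSON object that holds its "fn" and its "kwargs", one argument or row to a line. arm_command: Moves the arm, as the interface text tells. Its arguments: {"type":"object","properties":{"steps":{"type":"array","items":{"type":"array","items":{"type":"number"}}},"force":{"type":"number"}},"required":["steps"]}

```bash
mkdir -p pics; cat > h.py <<'E'
import numpy as np, cv2
from cell import monitor, imaging, job, find_in, trace
def ray(c,uv,z):
    p=cv2.undistortPoints(np.array([[uv]],float),np.array(c["mtx"]),np.array(c["D"]))[0,0]
    V=np.array(c["view"]);R=V[:3,:3];o=-R.T@V[:3,3];d=R.T@np.array([p[0],p[1],1])
    return o+d*(z-o[2])/d[2]
def proj(c,P):
    V=np.array(c["view"]);P=np.array(P,float).reshape(-1,1,3)
    return cv2.projectPoints(P,cv2.Rodrigues(V[:3,:3])[0],V[:3,3],np.array(c["mtx"]),np.array(c["D"]))[0][:,0]
def save(c,n,crop=None,f=1):
    im=c["img"][:,:,::-1]
    if crop: a,b,w,h=crop; im=im[b:b+h,a:a+w]
    cv2.imwrite("pics/"+n,cv2.resize(im,None,fx=f,fy=f,interpolation=cv2.INTER_CUBIC))
E
python3 - <<'E'
from h import *
H=dict(box_stamped=150,line=0,jar=75,weight=45,brush=15,tape=24,cup=85,folder=6,loupe=30)
np.set_printoptions(precision=1,suppress=True)
for n in("top","scene"):
    c=imaging.camera(n);save(c,n+"1.png",None,1.4)
    V=np.array(c["view"]);print(n,-V[:3,:3].T@V[:3,3])
    for k,z in H.items():
        for d in find_in(c,k)[:4]:
            if d["p"]>.2: print(k,round(d["p"],2),np.array(d["rect"]),ray(c,d["rect"][:2],z)[:2])
s=monitor.read_state();print(s["eef_pos"],s["eef_rot"],s["clock"],s["wrist_force"])
E
```

```text
top [ 404.8  -27.5 1508.2]
box_stamped 0.8 [325.9 193.4  41.5  35.1] [ 584.6 -156.2]
box_stamped 0.77 [305.4 125.5  48.2  55.8] [ 798.8 -101.6]
line 0.86 [260.8 231.7  15.7 117.7] [481.7  52.3]
jar 0.58 [255.4 166.3  14.7  19.3] [689.7  60.8]
weight 0.66 [426.6 250.3  18.5  62.1] [ 402.  -488.9]
weight 0.52 [277.2 171.8  10.4  14.4] [675.   -8.8]
brush 0.75 [429.4 250.1  18.7  58.6] [ 402.2 -507.9]
tape 0.66 [186.2 287.1  25.7  23. ] [304.7 301.3]
cup 0.65 [123.7 212.6  30.7  30.2] [550.7 490.9]
cup 0.25 [255.5 166.4  16.7  21.9] [687.4  59.9]
folder 0.71 [363.8 280.6  10.2  43.3] [ 309.3 -284.6]
scene [1277.  -181.8 1025.6]
box_stamped 0.8 [260.5 296.9  56.8  75.9] [ 849.4 -115.1]
box_stamped 0.66 [229.2 228.5  53.3  58. ] [ 634.4 -154.5]
line 0.72 [293.6 211.7  18.8  93.2] [506.8  64.5]
jar 0.76 [311.3 253.6  20.   26.1] [717.9  55.6]
weight 0.81 [286.1 260.1  11.9  20.8] [704.2 -12.6]
weight 0.72 [310.3 254.2  17.   30.5] [701.5  59.8]
brush 0.56 [430.2 191.1  28.   27.3] [540.3 529.9]
tape 0.68 [369.  209.4  56.7  57.5] [572.1 295.7]
tape 0.64 [344.6 150.8  23.7  19.5] [297.2 311.6]
tape 0.58 [176.6 184.9   5.7  32.3] [ 323.1 -292.2]
tape 0.3 [127.2 261.1  20.6  14.8] [ 587.6 -455.4]
cup 0.88 [428.1 191.7  22.1  29.8] [592.1 473. ]
folder 0.53 [176.9 185.9   9.8  32.4] [ 310.8 -293.5]
loupe 0.54 [285.6 258.7  14.1  17.8] [690.5 -10.3]
loupe 0.52 [127.7 262.4  17.4  12.9] [ 596.5 -452.4]
[221.1 503.6 224.4] [-3.1  0.   2.7] 1.0 [-0.4  0.3 -0.1]
```

View pics/top1.png

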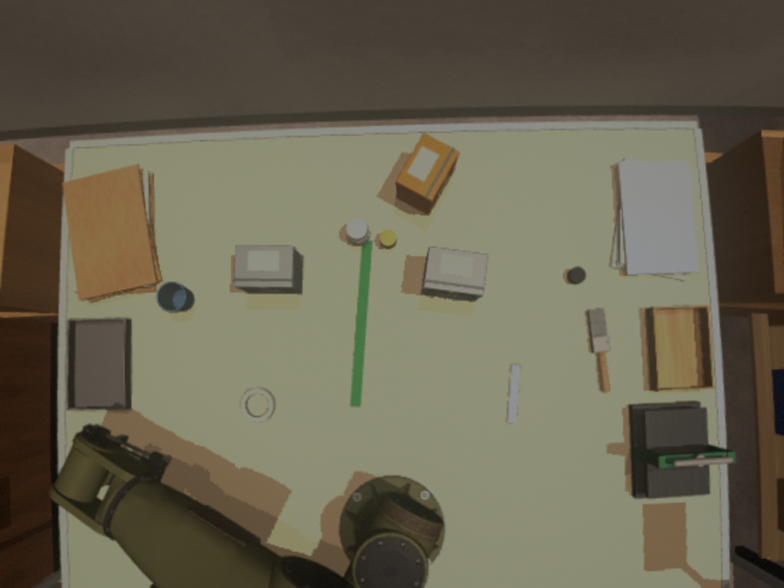

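View pics/scene1.png

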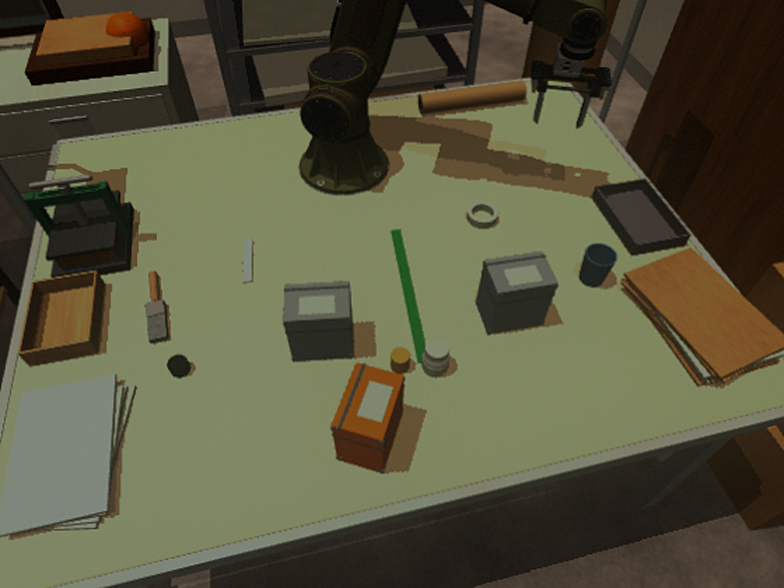

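The two grey boxes are at top-image pixels ≈(190,191) left and ≈(325,194) right. The look-alike is the orange box at (305,125), and the jar (255,166) and weight (277,172) stand near the far end of the line. I choose the two grey boxes and will fit their poses next.

```bash
cat >> h.py <<'E'
from scipy.optimize import minimize
def corners(x,y,yaw,dims,off=(0,0)):
    # dims (lx,ly,lz); x,y = centre
    lx,ly,lz=dims;P=np.array([[a*lx/2,b*ly/2,z] for a in(-1,1) for b in(-1,1) for z in(0,lz)])
    c,s=np.cos(yaw),np.sin(yaw);Q=P.copy();Q[:,0]=x+c*P[:,0]-s*P[:,1];Q[:,1]=y+s*P[:,0]+c*P[:,1];return Q
def mask(c,seed,win):
    hsv=cv2.cvtColor(c["img"],cv2.COLOR_RGB2HSV);m=((hsv[:,:,1]<50)).astype(np.uint8)
    w=np.zeros_like(m);x,y=int(seed[0]),int(seed[1]);w[max(0,y-win):y+win,max(0,x-win):x+win]=1;m=cv2.morphologyEx(m*w,cv2.MORPH_OPEN,np.ones((3,3),np.uint8))
    n,l,st,ce=cv2.connectedComponentsWithStats(m);k=1+np.argmax(st[1:,4]);return (l==k)
def hull(c,Q,S=4):
    p=proj(c,Q);h=cv2.convexHull((p*S*16+8*S).astype(np.int32));im=np.zeros((420*S,560*S),np.uint8);cv2.fillPoly(im,[h],1,shift=4)
    return cv2.resize(im.astype(np.float32),(560,420),interpolation=cv2.INTER_AREA)
def fit(views,x0,dims):
    def cost(v):
        t=0
        for c,m in views:
            h=hull(c,corners(*v,dims));t+=1-np.minimum(h,m).sum()/np.maximum(h,m).sum()
        return t
    best=min((minimize(cost,[x0[0],x0[1],y],method="Nelder-Mead",options=dict(initial_simplex=[[x0[0],x0[1],y],[x0[0]+20,x0[1],y],[x0[0],x0[1]+20,y],[x0[0],x0[1],y+.1]],xatol=.05,fatol=1e-4)) for y in(x0[2]-.12,x0[2]+.12)),key=lambda r:r.fun)
    return best.x,best.fun
def line(c):
    hsv=cv2.cvtColor(c["img"],cv2.COLOR_RGB2HSV);m=cv2.inRange(hsv,(40,100,40),(85,255,255))
    w=np.zeros_like(m);w[120:310,230:310]=1
    v,u=np.nonzero(m*w);P=np.array([ray(c,(a,b),0)[:2] for a,b in zip(u,v)])
    r=cv2.minAreaRect(P.astype(np.float32));d=np.linalg.svd(P-P.mean(0),full_matrices=False)[2][0];d*=np.sign(d[0])
    return r[0],np.arctan2(d[1],d[0]),r[1],P.mean(0)
E
python3 - <<'E'
from h import *
np.set_printoptions(precision=3,suppress=True)
t=imaging.camera("top");s=imaging.camera("scene")
for c in(t,s): print("line",line(c))
out=t["img"].copy();o2=s["img"].copy()
for nm,st,ss,x0 in(("L",(190,191),(367,208),(585,220,0)),("R",(325,194),(228,228),(585,-150,0))):
    mt,ms=mask(t,st,35),mask(s,ss,45)
    print(nm,mt.sum(),ms.sum())
    for vs in([(t,mt),(s,ms)],[(t,mt)],[(s,ms)]):
        x,f=fit(vs,x0,(92,130,150));print(nm,x,f)
        if len(vs)==2:
            for c,o in((t,out),(s,o2)):
                for a in proj(c,corners(*x,(92,130,150))): cv2.circle(o,tuple(int(round(q)) for q in a),1,(255,0,0),-1)
im=np.vstack([cv2.resize(out[150:240,150:370],None,fx=3,fy=3),cv2.resize(o2[160:270,180:400],None,fx=3,fy=3)])
cv2.imwrite("pics/fit.png",im[:,:,::-1])
E
```

```text
line ((488.25689697265625, 62.78384017944336), np.float64(-0.09750928243928433), (20.374486923217773, 394.74462890625), array([486.587,  62.981]))
line ((483.4739685058594, 62.84182357788086), np.float64(-0.10158289904577741), (26.168550491333008, 397.3472595214844), array([492.977,  61.401]))
L 4162 1040
L [609.694 263.155  -0.051] 1.2621560096740723
L [658.243 266.755   0.153] 0.585658609867096
L [539.235 301.71   -0.477] 0.5972094535827637
R 3581 1192
R [ 586.732 -157.09    -0.129] 1.1702418327331543
R [ 638.321 -192.786   -0.011] 0.5460939407348633
R [ 542.499 -151.164   -0.129] 0.5428613424301147
```

View pics/fit.png

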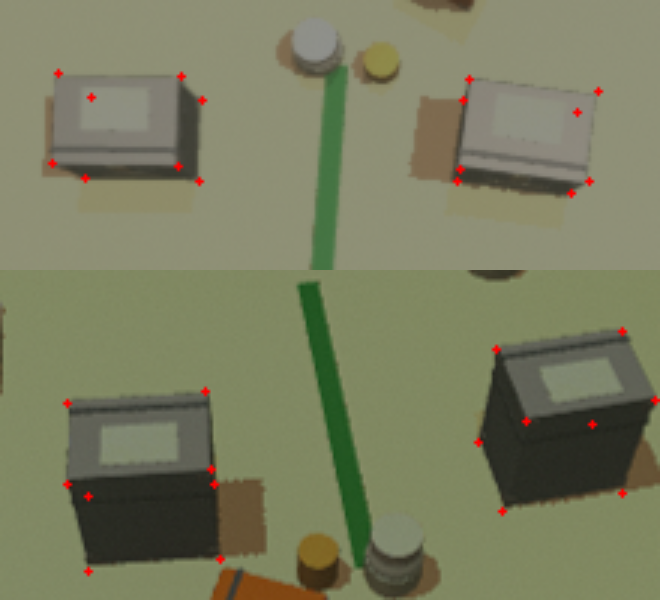

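Overlay: the fit is close to both box outlines in both views (lid corners L (58,73)-(179,167), R (470,79)-(590,181) in the crop), within a few mm. The left box is ≈(610,263) with yaw -0.04, the right ≈(587,-157) with yaw -0.13. The line is at (486,63) with yaw -0.1.

```bash
cat >> h.py <<'E'
from scipy.spatial.transform import Rotation as Ro
def rel(*targets):
    s=monitor.read_state();R=Ro.from_euler("xyz",s["eef_rot"]).as_matrix();yaw=np.arctan2(R[1,0],R[0,0])
    print("t",s["clock"],"pos",np.round(s["eef_pos"],1),"yaw",round(yaw,3),"F",np.round(s["wrist_force"],1),"gap",s["finger_gap"])
    for x,y,z,w in targets: print(np.round(R.T@(np.array([x,y,z])-s["eef_pos"]),1),"turn",round(np.degrees((yaw-w+np.pi)%(2*np.pi)-np.pi),1))
E
python3 -c "
from h import *
rel((693,262,224,np.pi-.04),(693,262,156,np.pi-.04))"
```

```text
t 1.1 pos [221.2 503.6 224.4] yaw 2.728 F [ 0.6 -0.1  0.9] gap 93.88713501659463
[-5.292e+02 -3.140e+01  5.000e-01] turn -21.4
[-529.2  -31.4   68.5] turn -21.4
```

>>> {"fn": "arm_command", "kwargs": {
  "steps": [
    [0.85,-50,-3,0,-3],
    [0.85,-100,-6,0,-6],
    [0.85,-150,-9,0,-9],
    [0.85,-200,-12,0,-12],
    [0.85,-250,-15,0,-15],
    [0.85,-300,-18,0,-18],
    [0.85,-350,-21,0,-21],
    [0.85,-400,-24,0,-21],
    [0.85,-450,-27,0,-21],
    [0.85,-500,-30,0,-21],
    [0.85,-529,-31,0,-21],
    [0.85,-529,-31,0,-21],
    [0.85,-529,-31,34,-21],
    [0.85,-529,-31,68,-21],
    [0.85,-529,-31,68,-21]
  ]
}}

```text
clock: 2.98
eef_pos: [691.4, 262.9, 153.9]
eef_rot: [-3.14, -0.005, 3.095]
wrist_force: [-0.4, 0.2, 0.7]
finger_gap: 79.9
finger_force: 0.0
```

```bash
python3 -c "
from h import *
rel((693,262,156,np.pi-.04))
save(imaging.camera('scene'),'s2.png',(200,120,240,180),3)"
```

```text
t 2.975 pos [691.4 262.9 153.9] yaw 3.095 F [-0.4  0.2  0.7] gap 79.91498916596942
[-1.7 -0.8 -2.1] turn -0.4
```

View pics/s2.png

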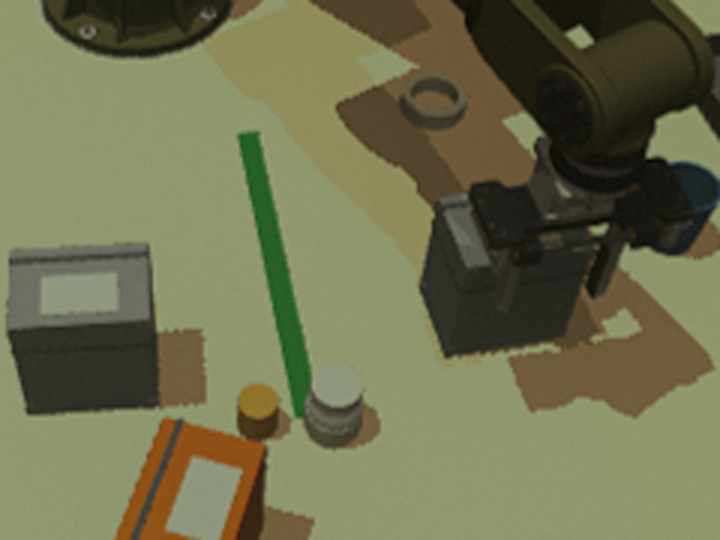

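The fingers stand behind the left box at crop pixels (510,285) and (600,270). The right one looks near the box's edge (~590), so I'll check the box's y.

```bash
python3 -c "
from h import *
np.set_printoptions(precision=0,suppress=True)
c=imaging.camera('scene')
q=lambda P:(proj(c,P)-[200,120])*3
print(q([(691,262-47,135),(691,262+47,135),(656,262-47,135),(656,262+47,135)]))
for b in((610,263,-.05),(587,-157,-.129)): print(q(corners(*b,(92,130,150))))
print(q([(656,198,0),(656,328,0)]))
# measured: bottom back corners in the crop and in the earlier pics
for uv in((447,356),(565,335),(27,412),(157,406)): print(ray(c,(uv[0]/3+200,uv[1]/3+120),0))
t=imaging.camera('top')
for uv in((55,75),(181,77),(179,166),(51,164),(468,80),(596,94),(590,181),(460,172)): print(ray(t,(uv[0]/3+150,uv[1]/3+150),150))
"
```

```text
[[495. 307.]
 [590. 288.]
 [482. 278.]
 [574. 260.]]
[[416. 290.]
 [435. 197.]
 [531. 273.]
 [561. 179.]
 [441. 360.]
 [464. 269.]
 [561. 341.]
 [595. 249.]]
[[ 26. 344.]
 [  5. 252.]
 [152. 333.]
 [144. 241.]
 [ 26. 420.]
 [  5. 332.]
 [158. 408.]
 [151. 319.]]
[[444. 362.]
 [562. 338.]]
[649. 203.   0.]
[653. 333.   0.]
[ 615. -226.    0.]
[638. -99.   0.]
[657. 326. 150.]
[650. 195. 150.]
[559. 198. 150.]
[565. 330. 150.]
[638. -98. 150.]
[ 620. -227.  150.]
[ 531. -217.  150.]
[544. -86. 150.]
```

>>> {"fn": "arm_command", "kwargs": {
  "steps": [
    [0.85,12,0,0,0],
    [0.85,24,0,0,0],
    [0.85,30,0,0,0],
    [0.85,37,0,-4,0],
    [0.85,44,0,-8,0],
    [0.85,51,0,-12,0],
    [0.85,59,0,-16,0],
    [0.85,66,0,-18,0],
    [0.85,74,0,-21,0],
    [0.85,74,0,-21,0]
  ]
}}

```text
clock: 4.38
eef_pos: [618.5, 266.1, 177.6]
eef_rot: [-3.142, -0.0, 3.095]
wrist_force: [1.7, 0.6, -0.3]
finger_gap: 79.9
finger_force: 0.5
```

```bash
python3 -c "
from h import *
rel()
save(imaging.camera('scene'),'s3.png',(300,120,160,130),4)"
```

```text
t 4.375 pos [618.5 266.1 177.6] yaw 3.095 F [ 1.7  0.6 -0.3] gap 79.90481419992373
```

View pics/s3.png

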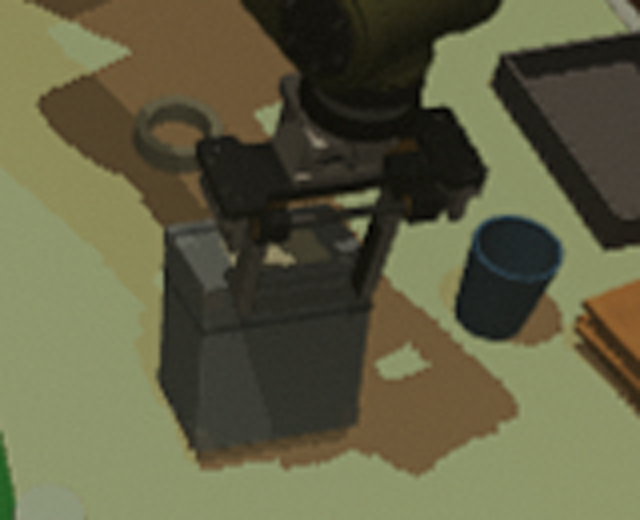

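The left box leans towards the robot, with a shadow gap under its back edge at (200,460)–(355,430). It is tipping, so I continue along the arc.

>>> {"fn": "arm_command", "kwargs": {
  "steps": [
    [0.85,8,0,-2,0],
    [0.85,16,0,-4,0],
    [0.85,24,0,-5,0],
    [0.85,32,0,-6,0],
    [0.85,40,0,-7,0],
    [0.85,48,0,-7,0],
    [0.85,56,0,-7,0],
    [0.85,64,0,-7,0],
    [0.85,72,0,-7,0],
    [0.85,72,0,-7,0],
    [0.85,50,0,-40,0],
    [0.85,30,0,-80,0],
    [0.85,30,0,-80,0]
  ]
}}

```text
clock: 6.05
eef_pos: [590.8, 267.4, 260.3]
eef_rot: [3.14, 0.005, 3.094]
wrist_force: [0.5, -0.6, -1.5]
finger_gap: 80.1
finger_force: 0.0
```

```bash
python3 -c "
from h import *
rel((670,-170,246,np.pi-.14),(665,-170,156,np.pi-.14))
c=imaging.camera('scene');save(c,'s4.png',(180,110,260,180),3)"
```

```text
t 6.05 pos [590.8 267.4 260.3] yaw 3.094 F [ 0.5 -0.6 -1.5] gap 80.08304374903581
[-100.  -433.1   13.9] turn 5.3
[ -94.6 -433.5  103.8] turn 5.3
```

View pics/s4.png

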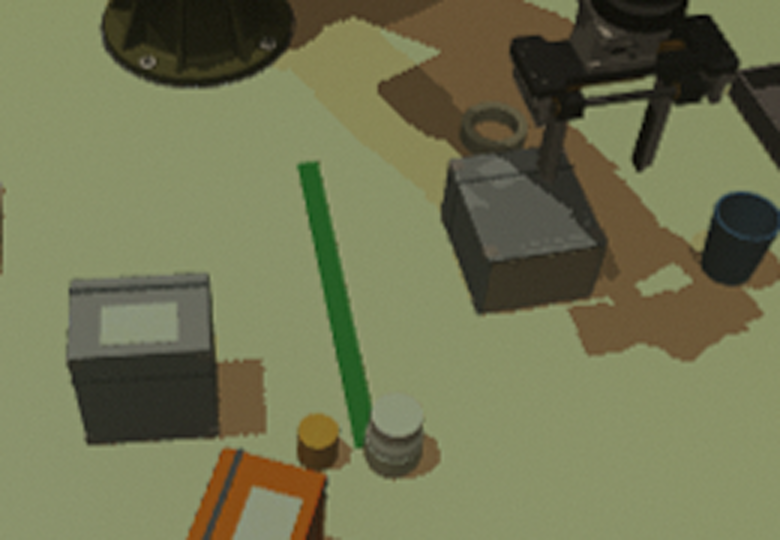

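The left box lies on its front. Its underside at (540,280) shows no red, so the right one should be the stamped box. Now I go to it.

>>> {"fn": "arm_command", "kwargs": {
  "steps": [
    [0.85,-13,-54,2,1],
    [0.85,-25,-108,4,2],
    [0.85,-38,-162,6,3],
    [0.85,-50,-216,8,4],
    [0.85,-63,-270,10,5],
    [0.85,-76,-324,12,5.3],
    [0.85,-88,-378,14,5.3],
    [0.85,-96,-433,14,5.3],
    [0.85,-96,-433,14,5.3],
    [0.85,-96,-433,44,5.3],
    [0.85,-96,-433,74,5.3],
    [0.85,-96,-433,104,5.3],
    [0.85,-96,-433,104,5.3],
    [0.85,-96,-433,104,5.3]
  ]
}}

```text
clock: 7.85
eef_pos: [664.9, -169.1, 154.6]
eef_rot: [-3.141, 0.001, 3.002]
wrist_force: [-0.1, 0.1, 0.5]
finger_gap: 80.0
finger_force: 0.0
```

```bash
python3 -c "
from h import *
rel((638.5,-164.5,156,np.pi-.14))"
```

```text
t 7.85 pos [ 664.9 -169.1  154.6] yaw 3.002 F [-0.1  0.1  0.5] gap 79.95820456991022
[26.8  0.9 -1.4] turn 0.0
```

>>> {"fn": "arm_command", "kwargs": {
  "steps": [
    [0.85,12,0,0,0],
    [0.85,22,0,0,0],
    [0.85,28,0,0,0],
    [0.85,35,0,-4,0],
    [0.85,42,0,-8,0],
    [0.85,49,0,-12,0],
    [0.85,57,0,-16,0],
    [0.85,64,0,-18,0],
    [0.85,72,0,-21,0],
    [0.85,80,0,-23,0],
    [0.85,88,0,-25,0],
    [0.85,96,0,-26,0],
    [0.85,104,0,-27,0],
    [0.85,112,0,-28,0],
    [0.85,120,0,-28,0],
    [0.85,128,0,-28,0],
    [0.85,136,0,-28,0],
    [0.85,144,0,-28,0],
    [0.85,144,0,-28,0],
    [0.85,120,0,-60,0]
  ]
}}

```text
clock: 10.35
eef_pos: [544.8, -152.7, 212.3]
eef_rot: [3.141, -0.004, 3.001]
wrist_force: [-0.0, 0.0, 0.8]
finger_gap: 79.9
finger_force: 0.0
```

>>> {"fn": "arm_command", "kwargs": {
  "steps": [
    [0.85,0,0,-40,0],
    [0.85,0,-50,-40,0],
    [0.85,0,-100,-40,0],
    [0.85,0,-150,-40,0],
    [0.85,0,-150,-40,0]
  ]
}}

```text
clock: 10.98
eef_pos: [524.1, -304.2, 252.8]
eef_rot: [3.142, -0.001, 2.998]
wrist_force: [-0.0, 1.3, 0.8]
finger_gap: 79.8
finger_force: 0.0
```

```bash
python3 -c "
from h import *
rel()
c=imaging.camera('scene');save(c,'s5.png',(150,110,280,190),2.8)
t=imaging.camera('top');cv2.imwrite('pics/t5.png',cv2.resize(t['img'][150:270,150:370,::-1],None,fx=3.6,fy=3.6))"
```

```text
t 10.975 pos [ 524.1 -304.2  252.8] yaw 2.998 F [-0.   1.3  0.8] gap 79.8400931709487
```

View pics/s5.png

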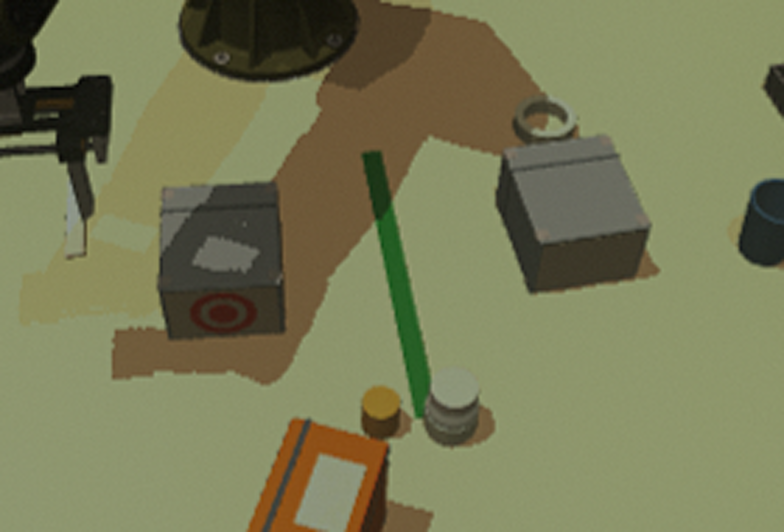

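View pics/t5.png

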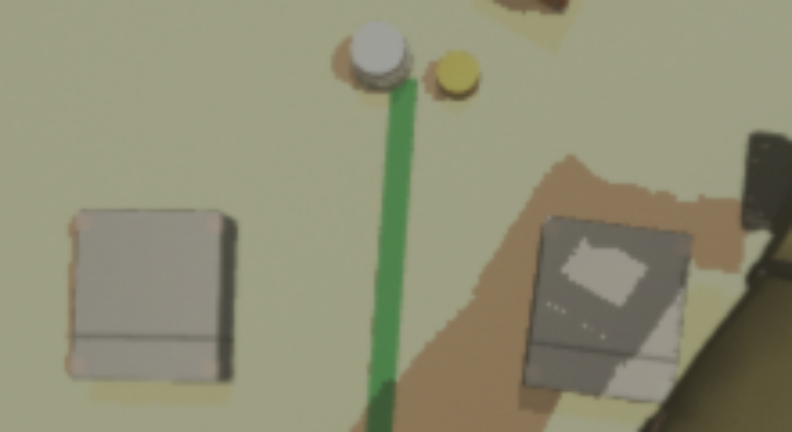

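The right box bears the red stamp (scene crop (223,313)), and both boxes lie flat. In the top crop the right box's top corners are (543,218),(691,234),(676,401),(525,387).

```bash
python3 -c "
from h import *
t=imaging.camera('top')
f=lambda uv,z=92:ray(t,(uv[0]/3.6+150,uv[1]/3.6+150),z)[:2]
R=[f(p) for p in((543,218),(691,234),(676,401),(525,387))];L=[f(p) for p in((73,211),(222,211),(218,381),(70,378))]
for q in(L,R):
    d=(q[0]-q[3])+(q[1]-q[2]);a=np.arctan2(d[1],d[0]);m=np.mean(q,0);print(m,a,np.linalg.norm(q[0]-q[3]),np.linalg.norm(q[0]-q[1]),'line y',(m[1]-62.8)*np.cos(.1)+np.sin(.1)*(m[0]-486))
s=np.array([np.sin(-a),np.cos(a)])  # push dir
st=m-s*(65+8+35);print(st,monitor.read_state()['joints'])
rel((*st,252,a+np.pi/2),(*st,45,a+np.pi/2),(*st,252,a-np.pi/2))
"
```

```text
[482.36999434 270.75198745] -0.030875460371204463 147.4438104284093 133.39881738958266 line y 206.55069782067184
[ 458.12425378 -135.23887287] -0.13407529388883457 148.26568427621436 130.44536671383744 line y -199.8324343823614
[ 443.68746598 -242.26961219] [-5.80805704e-01  4.05624303e-01  1.31209241e+00  1.98228525e-04
  1.42404870e+00 -2.01221681e+00]
t 11.125 pos [ 525.1 -300.8  253.4] yaw 3.002 F [-0.   1.1  0.6] gap 80.07724231618516
[88.7 46.6  1.4] turn 89.7
[ 88.7  46.6 208.4] turn 89.7
[88.7 46.6  1.4] turn -90.3
```

>>> {"fn": "arm_command", "kwargs": {
  "steps": [
    [0.85,20,10,0,10],
    [0.85,40,20,0,20],
    [0.85,60,30,0,30],
    [0.85,80,40,0,40],
    [0.85,89,47,0,50],
    [0.85,89,47,0,60],
    [0.85,89,47,0,70],
    [0.85,89,47,0,80],
    [0.85,89,47,0,89.7],
    [0.85,89,47,0,89.7],
    [0.85,89,47,50,89.7],
    [0.85,89,47,100,89.7],
    [0.85,89,47,150,89.7],
    [0.85,89,47,190,89.7],
    [0.85,89,47,208,89.7],
    [0.85,89,47,208,89.7],
    [0.85,89,47,208,89.7]
  ]
}}

```text
clock: 13.25
eef_pos: [443.8, -242.5, 46.5]
eef_rot: [3.14, 0.001, 1.439]
wrist_force: [0.7, -0.5, 0.5]
finger_gap: 79.8
finger_force: 0.0
```

```bash
python3 -c "
from h import *
rel()"
```

```text
t 13.25 pos [ 443.8 -242.5   46.5] yaw 1.439 F [ 0.7 -0.5  0.5] gap 79.81582830929806
```

>>> {"fn": "arm_command", "kwargs": {
  "steps": [
    [0.85,15,0,0,0],
    [0.85,27,0,0,0],
    [0.85,35,0,0,0],
    [0.85,45,0,0,0],
    [0.85,55,0,0,0],
    [0.85,65,0,0,0],
    [0.85,75,0,0,0],
    [0.85,85,0,0,0],
    [0.85,95,0,0,0],
    [0.85,105,0,0,0],
    [0.85,115,0,0,0],
    [0.85,125,0,0,0],
    [0.85,135,0,0,0],
    [0.85,145,0,0,0],
    [0.85,155,0,0,0],
    [0.85,165,0,0,0],
    [0.85,175,0,0,0],
    [0.85,185,0,0,0],
    [0.85,193,0,0,0],
    [0.85,200,0,0,0]
  ]
}}

```text
clock: 15.75
eef_pos: [470.2, -44.1, 45.8]
eef_rot: [3.141, 0.001, 1.436]
wrist_force: [-0.1, -6.5, 4.8]
finger_gap: 79.8
finger_force: 2.9
```

>>> {"fn": "arm_command", "kwargs": {
  "steps": [
    [0.85,8,0,0,0],
    [0.85,14,0,0,0],
    [0.85,18,0,0,0],
    [0.85,20,0,0,0],
    [0.85,20,0,0,0]
  ]
}}

```text
clock: 16.38
eef_pos: [472.7, -24.2, 45.4]
eef_rot: [-3.141, -0.0, 1.437]
wrist_force: [0.6, -0.9, 0.0]
finger_gap: 80.0
finger_force: 0.3
```

```bash
python3 -c "
from h import *
rel()
t=imaging.camera('top');cv2.imwrite('pics/t6.png',cv2.resize(t['img'][150:270,150:370,::-1],None,fx=3.6,fy=3.6))"
```

```text
t 16.375 pos [472.7 -24.2  45.4] yaw 1.437 F [ 0.6 -0.9  0. ] gap 79.96272853777097
```

View pics/t6.png

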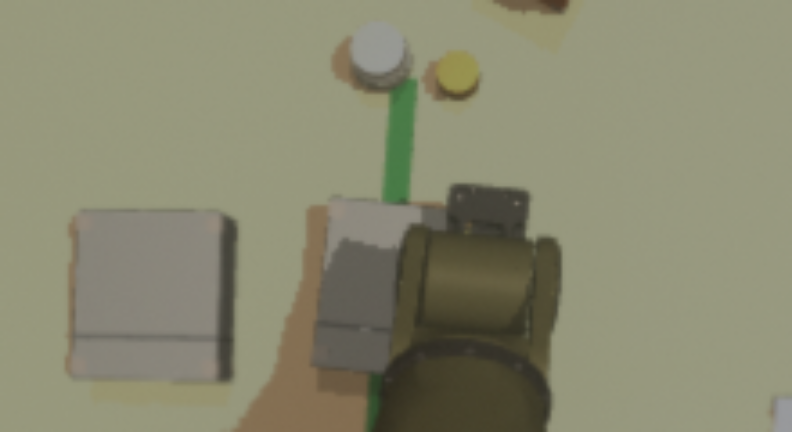

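The stamped box's left top edge runs (332,199)–(313,366), so the box already straddles the line. I compute what remains.

```bash
python3 -c "
from h import *
t=imaging.camera('top')
f=lambda uv,z=92:ray(t,(uv[0]/3.6+150,uv[1]/3.6+150),z)[:2]
a,b=f((331,199)),f((313,367));d=(a-b)/np.linalg.norm(a-b);print(a,b,np.arctan2(d[1],d[0]),np.linalg.norm(a-b))
m=(a+b)/2-65*np.array([-d[1],d[0]]);print(m,(m[1]-62.8)*np.cos(.1)+np.sin(.1)*(m[0]-486))
print([f(p,0) for p in((403,82),(383,390))])"
```

```text
[562.31965727 105.1966027 ] [415.57197128 123.91802973] -0.1268901805839329 147.9370649022193
[480.72006803  50.0799008 ] -13.183665336027897
[array([681.54554639,  43.68614078]), array([393.32830709,  69.22379099])]
```

Both estimates put it 13 mm short. I push 13 mm more, then back off, rise and move aside.

>>> {"fn": "arm_command", "kwargs": {
  "steps": [
    [0.85,5,0,0,0],
    [0.85,9,0,0,0],
    [0.85,12,0,0,0],
    [0.85,13,0,0,0],
    [0.85,13,0,0,0],
    [0.85,0,0,0,0],
    [0.85,-20,0,0,0],
    [0.85,-50,0,0,0],
    [0.85,-70,0,-20,0],
    [0.85,-90,0,-70,0],
    [0.85,-130,0,-130,0],
    [0.85,-180,0,-180,0],
    [0.85,-230,0,-200,0],
    [0.85,-280,0,-200,0],
    [0.85,-280,0,-200,0]
  ]
}}

```text
clock: 18.35
eef_pos: [433.8, -305.4, 245.5]
eef_rot: [3.141, 0.0, 1.432]
wrist_force: [0.2, -0.5, -0.5]
finger_gap: 80.0
finger_force: 0.0
```

```bash
python3 -c "
from h import *
rel()
t=imaging.camera('top');s=imaging.camera('scene')
for c,k in((t,'t'),(s,'s')):
    for d in find_in(c,'box_stamped'): print(k,d['p'],np.round(d['rect']))
a=cv2.resize(t['img'][150:260,150:370],None,fx=3.6,fy=3.6);
cv2.imwrite('pics/t7.png',a[:,:,::-1])"
```

```text
t 18.35 pos [ 433.8 -305.4  245.5] yaw 1.432 F [ 0.2 -0.5 -0.5] gap 79.96850661858149
t 0.87 [259. 229.  45.  49.]
t 0.62 [308. 124.  48.  56.]
s 0.96 [296. 197.  48.  53.]
s 0.78 [261. 298.  55.  74.]
```

View pics/t7.png

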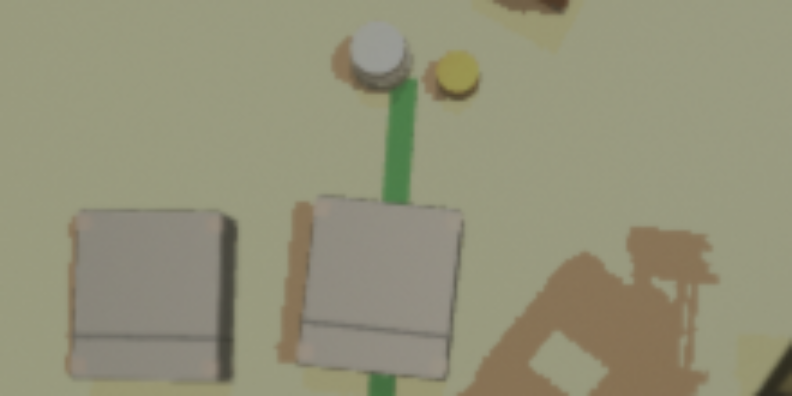

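The stamped box's top corners are (318,197),(462,212),(446,380),(298,365). It lies flat over the line, and the plain box is clear at (145,295). I check once more and hand in.

```bash
python3 -c "
from h import *
t=imaging.camera('top')
f=lambda uv,z=92:ray(t,(uv[0]/3.6+150,uv[1]/3.6+150),z)[:2]
m=np.mean([f(p) for p in((318,197),(462,212),(446,380),(298,365))],0);y=(m[1]-62.8)*np.cos(.1)+np.sin(.1)*(m[0]-486);print(m,y)
if abs(y)<9: print(job.sign_off())"
```

```text
[482.67990802  63.07488647] -0.05794294493710089
the job is handed in; nothing more can be done
None
```

I handed the job in at about 18 s of the 72 s: both boxes lie on their fronts, with the stamped one centred on the green line to within about 1 mm by the last image and the plain one about 207 mm clear of it. The sign-off gave no verdict.

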